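Load the works wagons: each spare on the wagon made for it

ROBOT

A 6-joint arm with a two-finger parallel gripper is mounted at the origin on the work surface; the furniture and walls round the work are solid. World frame = base frame: x ahead of the robot, y to its left, z up, the work surface at z = 0. Lengths are in mm, angles in rad, forces in N, time in s.
With the tool pointing down it reaches from about 350 to 875 mm from the base axis. Payload 4.2 kg.
Tool frame: the origin (TCP) lies between the finger pads; the fingertips stand 25 mm ahead of it and the grasp point (between the pads) lies 6 mm ahead of it; z points along the fingers, y is the line along which they close (so a half turn about z gives the same grasp; the last joint's range is limited). The gripper opens to 85 mm and grips with 20 to 120 N. Pads are 22 mm wide; open, the fingers measure 114 mm over their backs; the gripper's body (76 mm by 85 mm) begins 54 mm behind the grasp point. The pads swing forward as they close: fully open they stand 13 mm farther back than shut.
Start: joints at [1.514, 0.385, 0.008, 0, -1.194, -0.259], TCP at [194.078, 594.082, 256.312] pointing down, gripper open.
Joint ranges: [-3.14, 3.14], [-1.21, 2.06], [-1.07, 1.41], [-3.16, 2.05], [-2.99, -0.16], [-3.1, 3.1]. Speed limits (rad/s): [2.79, 2.79, 3.14, 3.14, 3.14, 3.14].

INTERFACE

Orientations are given as a unit quaternion [x, y, z, w].
In Python, from bench import read_state, imaging, workorder, nets gives the robot as it stands.
- The arm moves only by the tool apply_moves, never from a script. Its argument "rows" is a list of rows, each an object with "hand": the opening, from -1 (shut) to 1 (fully open); "delta_pos": the shift along the tool's x, y, z in mm, a list of three; "yaw": the turn about the tool's z in rad. A call has 1 to 12 rows; each row is the pose to reach, as a shift and turn from the pose commanded when the call began, along the tool's axes at that moment; what a row does not reach only later rows make up. A row lasts 1/12 s, in which the tool goes at most 41.7 mm and 7.16 degrees, less where a joint would pass 70% of its speed; a pose out of reach is approached as far as the arm can. A call with a gripper value outside its range is refused whole. The fingers move at their own pace and stop on an object; the grip force is fixed at half the most. Time passes only in rows, so rows that repeat a pose let the fingers close. It gives the time, the measured TCP pose, the force, the opening and the grip force at its end, in the units of the state.
- read_state(): the state, without advancing time (a new reading comes with each control period).
- imaging.get_image(name): name is "side" or "top"; returns a dict with "pixels" (420x560x3 uint8, red, green, blue), "fx", "fy", "cx", "cy" (pixels), "xyz" and "rotation" of the camera in the world. Camera axes: x right, y down, z forward; pixel columns grow to the right and rows downward; lengths in mm; the calibration is good to about 2 mm. A picture is of the moment at which its call begins. There is no depth.
- workorder.job_done(): hands the job in; it is judged then, once.
Trained networks look in the newest picture that a camera, given by its name, has taken for a name from the list of things; names that differ only in an ending like _2 or _b are one class to them, and where a whole thing is asked for, a point or a joint stands for the part that bears it (a point fixed in the world has none). Each returns a list of dicts, best first, with "score" (0 to 1); they miss things now and then, are a little off and sometimes report something else, mostly with a low value. They report only what shows in the picture. A call takes as long as a camera call.
- nets.find_in(camera, query): "location" ([row, column] in pixels, amid what is visible of it).
- nets.pinpoint(camera, query): "location" ([row, column] in pixels: a listed point, or the origin of a listed thing).
The state is a dict: "clock": time; "joints": joint angles; "joint_vel": joint speeds; "joint_efforts": joint torques, N m; "position": TCP position; "ee_rot": TCP orientation; "contact_force": force on the tool from outside, world axes, zero at the start; "wrist_torque": the same for the moment, N m; "gripper_width": finger opening in mm; "grasp_force": force on a finger pad.
Only numpy, scipy, OpenCV 4.12 (cv2) and the standard library are available. Lean on these libraries where they do the work, as an engineer would, in place of code of your own. Each camera call takes 0.05 s, during which the arm holds its last target. There are 200 camera calls.

TASK

It is maintenance day on the layout: load the five loose spares from the service board onto the three small works wagons on its track, each on the wagon built to carry it. Both sleepers lie flat, lengthwise and side by side, between the stakes of the stake wagon; the gas tank stands on its feet inside the timber frame of the cradle wagon, lengthwise; each of the two wheel sets stands on the rails in its own bay of the wheel wagon, axle across the wagon. Leave the dust brush and the grey cleaning block where they lie, and let go of everything.

Things in the scene. Friction and masses are not known exactly. Their poses are not given: they have to be found in the camera images.
- sleeper_a: wooden track sleeper, brown bar 12 x 62 x 10 mm (x, y, z), loose, lying flat; origin at the centre of its underside, y along its length; pinch across the 12 mm at mid-length. Lies on the plywood service board (top 38 mm above the work surface) in a row with the other spares, in any order, about 25 mm or more apart at mid-length
- sleeper_b: the second sleeper, alike in every way (12 x 62 x 10 mm, origin at the centre of the underside, y along its length); the two may be exchanged
- gas_tank: white model gas tank on two low feet: 34 x 84 x 46 mm (x, y, z), 40 to 85 g, loose, in the row on the board; barrel 32 mm across from height 10 to 42 mm, small red cap on top; the feet cover 26 x 50 mm. Origin at the centre of the underside of the feet, y along the barrel; pinch the barrel across x at about 26 mm height
- wheelset_a: grey wheel set, two 22 mm wheels on an axle, 42 mm over the wheel faces, loose, standing on its wheels in the row on the board (behaves as a solid block 40 x 16 x 22 mm, does not roll); origin midway between the wheels at their underside, x along the axle; pinch along the axle, across the outer wheel faces (40 mm)
- wheelset_b: the second wheel set, alike in every way (origin midway between the wheels at their underside, x along the axle); the two may be exchanged
- stake_wagon: fixed wagon with 4 upright steel stakes, one of 3 in a line on the board's track, any order, 104 mm or more apart. Deck 90 (x) x 60 (y) mm, top at z = 24 mm; origin on the rail under its centre (50 mm above the work surface), x along the track. Cross bearers: a sleeper lies along x at z = 27 mm, e.g. at y = -18 and +18. Stakes at x = +-22, y = +-33.5 (63 mm clear between), top z = 44 mm
- cradle_wagon: fixed wagon of the same size and line, with a low rectangular timber frame on its deck; origin on the rail under its centre, x along the wagon, z up. Deck top at z = 24 mm; the frame is 5 mm wide and 6 mm high and encloses 67 mm along x by 42 mm along y, centred; the tank's feet stand inside it on the deck, barrel along x
- wheel_wagon: fixed wagon of the same size and line, with two lengthwise carrying rails and three low wooden stops across them; origin on the rail under its centre, x along the wagon, z up. Carrying rail tops at z = 28.5 mm; stops 5 mm wide at x = -42.5, 0, +42.5, tops at z = 34 mm, so bays 37.5 mm long centred at x = -21.3 and +21.3. Wheel set in a bay: axle along y, centred at y = 0
- dust_brush: flat dusting brush, 16 x 175 x 8 mm, lying on the board beside the row of spares, on the side away from the wagons; origin near its middle, y along it. A bystander
- track_rubber: grey track-cleaning block, 28 x 60 x 17 mm, lying on the board beside the row of spares, on the side away from the wagons; origin at the centre of its underside. A bystander

How it is judged (in metres and radians):
At the end, for the whole second after the job is handed in: Both sleepers flat on the stake wagon's bearers, along it between the stakes (14 mm lengthwise, 26 mm across, 0.25 rad); the tank upright inside the cradle frame, along it (10 mm, 0.3 rad); one wheel set on the rails in each bay, axle across (12 mm along, 11 mm across, 0.3 rad); all at rest (x of sleeper_a in the frame of stake_wagon between -0.014 and 0.014 m and y of sleeper_a in the frame of stake_wagon between -0.0265 and 0.0265 m and z of sleeper_a in the frame of stake_wagon between 0.024 and 0.03 m and angle between the y axis of each of sleeper_a, sleeper_b and the x axis of stake_wagon, either way round below 0.25 rad and angle between each of sleeper_a, sleeper_b, gas_tank, wheelset_a, wheelset_b's own z axis and vertical below 0.1 rad and x of sleeper_b in the frame of stake_wagon between -0.014 and 0.014 m and y of sleeper_b in the frame of stake_wagon between -0.0265 and 0.0265 m and z of sleeper_b in the frame of stake_wagon between 0.024 and 0.03 m and x of gas_tank in the frame of cradle_wagon between -0.0105 and 0.0105 m and y of gas_tank in the frame of cradle_wagon between -0.0105 and 0.0105 m and z of gas_tank in the frame of cradle_wagon between 0.021 and 0.027 m and angle between the y axis of gas_tank and the x axis of cradle_wagon, either way round below 0.3 rad and y of wheelset_a in the frame of wheel_wagon between -0.011 and 0.011 m and z of wheelset_a in the frame of wheel_wagon between 0.0255 and 0.0315 m and angle between the x axis of each of wheelset_a, wheelset_b and the y axis of wheel_wagon, either way round below 0.3 rad and y of wheelset_b in the frame of wheel_wagon between -0.011 and 0.011 m and z of wheelset_b in the frame of wheel_wagon between 0.0255 and 0.0315 m and ((x of wheelset_a in the frame of wheel_wagon between 0.0088 and 0.0338 m and x of wheelset_b in the frame of wheel_wagon between -0.0338 and -0.0088 m) or (x of wheelset_a in the frame of wheel_wagon between -0.0338 and -0.0088 m and x of wheelset_b in the frame of wheel_wagon between 0.0088 and 0.0338 m)) and linear speed of each of sleeper_a, sleeper_b, gas_tank, wheelset_a, wheelset_b below 0.01 m/s); the robot touches nothing.
It fails at once if the dust brush is moved (more than 15 mm) (distance of dust_brush from where it was at the start of the episode above 0.015 m).
It fails at once if the cleaning block is moved (more than 15 mm) (distance of track_rubber from where it was at the start of the episode above 0.015 m).
It also fails if it takes over 102 s, if anything falls off the work surface, if the arm or the gripper's body presses on something with over 40 N, if the wrist force passes 120 N, or if a joint passes its speed limit or range.

## Working session

There is one attempt and no reset: what is moved stays moved. The work goes in short steps, Python scripts to look and compute and a tool call to move; the robot and the scene stay as the last step left them, time stands still between calls to the robot, and variables do not carry over. Pictures are saved under pics/ and viewed, at most 18 in all, crops included, and the job is handed in when it is done.

Besides the shell and the picture viewer there is one more tool, called by a JSON object that holds its "api" and its "payload", one argument or row to a line. apply_moves: Moves the arm, as the interface text tells. Its arguments: {"type":"object","properties":{"rows":{"type":"array"}},"required":["rows"]}

```bash
mkdir -p pics; cat > h.py <<'E'
import numpy as np, cv2
from bench import read_state, imaging, workorder, nets
def ray(im,r,c):
    R=np.array(im["rotation"])
    if R.size==4:
        from scipy.spatial.transform import Rotation; R=Rotation.from_quat(R).as_matrix()
    d=R.reshape(3,3)@np.array([(c-im["cx"])/im["fx"],(r-im["cy"])/im["fy"],1.])
    return np.array(im["xyz"]),d
def at(im,r,c,z):
    o,d=ray(im,r,c); return o+d*(z-o[2])/d[2]
E
python3 - <<'E'
from h import *
print(read_state())
for n in("top","side"):
    im=imaging.get_image(n); cv2.imwrite(f"pics/{n}0.png",im["pixels"][:,:,::-1])
    print(n,im["xyz"],im["rotation"],im["fx"],im["fy"],im["cx"],im["cy"])
    for q,z in(("sleeper_a",38),("gas_tank",38),("wheelset_a",38),("stake_wagon",50),("cradle_wagon",50),("wheel_wagon",50),("dust_brush",38),("track_rubber",38)):
        for d in nets.pinpoint(n,q)[:3]: print(q,round(d["score"],2),np.round(d["location"],1),np.round(at(im,*d["location"],z)[:2],1))
E
```

```text
{'clock': 0.0, 'joints': array([ 1.51359092e+00,  3.85546282e-01,  6.60780237e-03, -5.08113589e-04,
       -1.19401837e+00, -2.58590048e-01]), 'joint_vel': array([ 2.39455725e-05, -6.23033452e-04, -4.37568724e-05, -1.29515242e-03,
        1.03063885e-03, -4.26445014e-04]), 'joint_efforts': array([-3.52853431e-05, -3.92285728e+01,  1.88395375e+01,  4.18589383e+00,
       -4.60650801e-03,  5.15108042e-06]), 'position': array([193.92583293, 593.58014307, 255.21933437]), 'ee_rot': array([ 9.87544686e-01, -1.57334901e-01, -1.26348256e-04,  1.09852857e-03]), 'contact_force': array([-0.18336648, -0.25237169,  0.35538065]), 'wrist_torque': array([-0.01015973, -0.00126232,  0.01663001]), 'grasp_force': 0.0, 'gripper_width': 85.52113929911064}
top [ 380.89261808 -365.73144274  917.83740903] [ 0.70826161 -0.70482641  0.02544565 -0.03062254] 508.5593970810375 508.5593970810375 278.7670192294019 211.73191171995023
sleeper_a 0.81 [173.6 340.7] [ 518.  -466.8]
sleeper_a 0.58 [253.5 268.6] [ 378.5 -341.9]
gas_tank 0.67 [202.9 321.5] [ 466.5 -433.3]
wheelset_a 0.69 [227.5 296.8] [ 423.6 -390.5]
wheel
[... 541 characters left out ...]
232193   456.98893319] [ 0.84221202 -0.11911239  0.07063264 -0.52105872] 472.60524185272595 472.60524185272595 283.8708253611921 206.33383859965693
sleeper_a 0.67 [238.7 345.9] [ 518.1 -474. ]
sleeper_a 0.48 [217. 249.] [ 373.2 -346.8]
gas_tank 0.84 [232.6 308. ] [ 461.7 -435. ]
wheelset_a 0.78 [222.  275.1] [ 415.6 -380.1]
wheelset_a 0.62 [257.9 323.7] [ 459.8 -520.9]
wheelset_a 0.6 [213.2 218.7] [ 320.4 -314.8]
stake_wagon 0.65 [199.1 297.4] [ 477.2 -321.8]
cradle_wagon 0.86 [186.7 242.7] [ 384.9 -231.7]
cradle_wagon 0.57 [201.  296.7] [ 473.3 -329.7]
wheel_wagon 0.86 [207.1 351.5] [ 566.  -385.1]
dust_brush 0.72 [235.7 235.7] [ 335.8 -409.4]
track_rubber 0.67 [258.  324.4] [ 460.8 -521.5]
```

```bash
python3 - <<'E'
import cv2
a=cv2.imread("pics/top0.png")[90:340,150:430]
cv2.imwrite("pics/top0c.png",cv2.resize(a,None,fx=2.4,fy=2.4,interpolation=cv2.INTER_CUBIC)[:600,:])
a=cv2.imread("pics/side0.png")[150:320,180:420]
cv2.imwrite("pics/side0c.png",cv2.resize(a,None,fx=3.3,fy=3.3,interpolation=cv2.INTER_CUBIC))
E
```

```text
(no output)
```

View pics/top0c.png

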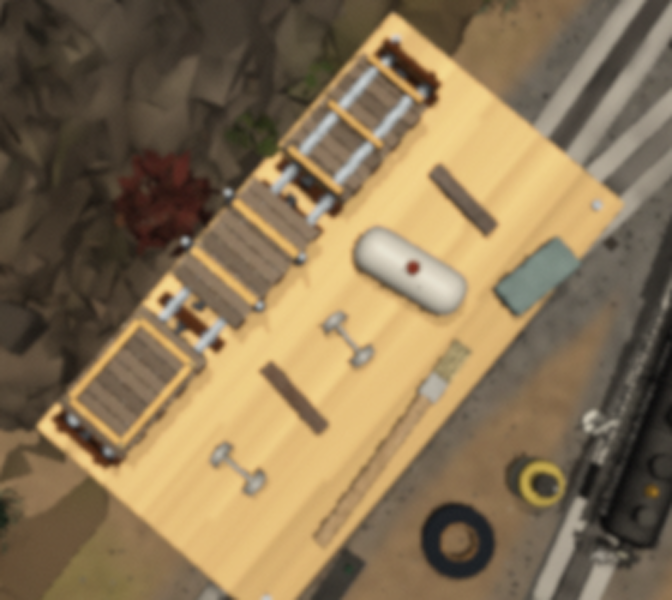

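View pics/side0c.png

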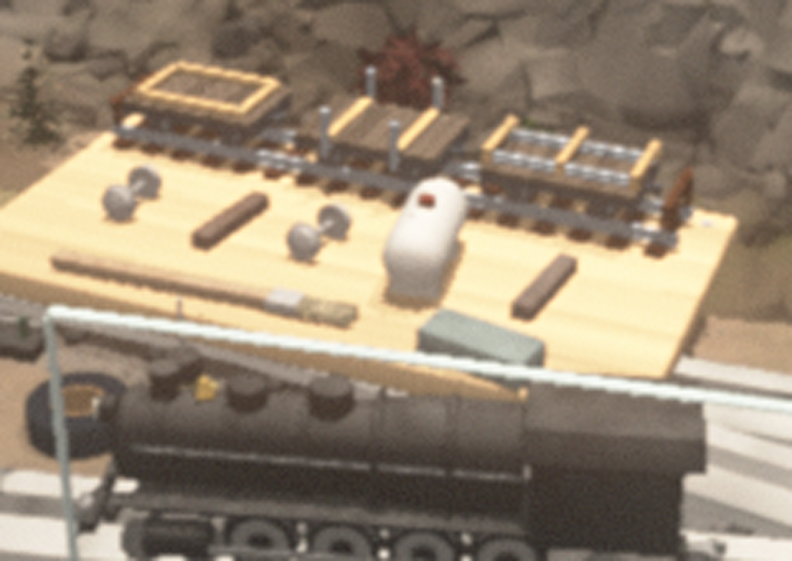

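The top crop shows the wagons from lower left as cradle (133,381), stake (243,250) and wheel (357,125). The spares in the same direction are wheel set, sleeper, wheel set, tank, sleeper. The side crop agrees, and it also shows a glass case around the locomotive. I'll check the full views for obstacles.

```bash
python3 - <<'E'
from h import *
im=imaging.get_image("top")
f=lambda x,y,z:at(im,y/2.4+90,x/2.4+150,z)[:2]
for n,z,P in(("cradle",80,[(140,318),(200,360),(125,445),(68,400)]),("stake",94,[(228,192),(186,241),(300,259),(259,306)]),
 ("wheelw",84,[(332,104),(382,146)]),("endstopA",84,[(365,58),(428,104)]),("endstopB",84,[(285,150),(338,193)]),("slR",48,[(437,170),(490,231)]),("slL",48,[(267,367),(322,429)]),
 ("tank",66,[(366,240),(457,302)]),("cap",84,[(413,267)]),("wsL",49,[(222,455),(255,482)]),("wsR",49,[(333,322),(363,356)]),("brush",42,[(455,348),(322,538)]),("rubber",55,[(560,240),(577,267),(518,312),(498,287)])):
    p=np.array([f(*q,z) for q in P]); d=p[-1]-p[0]
    print(n,np.round(p.mean(0),1),"ang0-last",round(np.arctan2(d[1],d[0]),3),"len",round(np.hypot(*d),1), np.round(p,0).tolist() if len(p)>2 else "")
a=np.hstack([cv2.imread("pics/top0.png"),cv2.imread("pics/side0.png")]); cv2.imwrite("pics/both.png",cv2.resize(a,(800,300),interpolation=cv2.INTER_AREA))
E
```

```text
cradle [ 386.1 -239.3] ang0-last 2.432 len 74.4 [[429.0, -243.0], [400.0, -285.0], [342.0, -234.0], [373.0, -195.0]]
stake [ 475.3 -314.6] ang0-last -2.868 len 80.8 [[515.0, -304.0], [481.0, -276.0], [469.0, -353.0], [437.0, -326.0]]
wheelw [ 563.5 -392. ] ang0-last -2.274 len 45.5 
endstopA [ 594.6 -419.4] ang0-last -2.208 len 54.4 
endstopB [ 530.8 -360.7] ang0-last -2.253 len 47.4 
slR [ 516.6 -469.8] ang0-last -2.432 len 58.1 
slL [ 374.6 -349.2] ang0-last -2.408 len 58.8 
tank [ 463.8 -431. ] ang0-last -2.169 len 77.0 
cap [ 464.8 -430.7] ang0-last 0.0 len 0.0 
wsL [ 324.8 -310. ] ang0-last -2.245 len 30.1 
wsR [ 416.6 -387.1] ang0-last -2.415 len 32.2 
brush [ 343.3 -416.6] ang0-last 2.53 len 164.9 
rubber [ 461.4 -521.7] ang0-last 2.222 len 55.6 [[487.0, -537.0], [468.0, -549.0], [436.0, -507.0], [454.0, -493.0]]
```

View pics/side0.png

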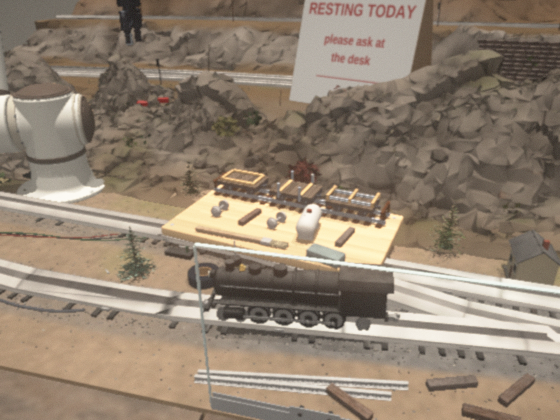

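View pics/top0.png

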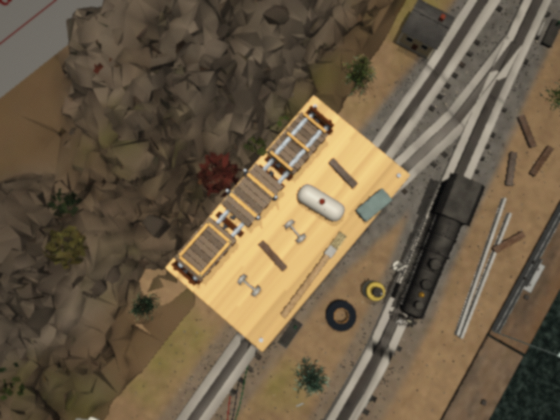

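```bash
cat >> h.py <<'E'
from scipy.spatial.transform import Rotation as Ro
def pose():
    s=read_state(); R=Ro.from_quat(s["ee_rot"]).as_matrix(); return s,R
def go(*wps):
    """deltas from the present measured pose to (x,y,z,theta)"""
    s,R=pose(); th=np.arctan2(R[1,0],R[0,0]); Rt=np.array([[np.cos(th),np.sin(th),0],[np.sin(th),-np.cos(th),0],[0,0,-1]])
    print("t",round(s["clock"],2),"pos",np.round(s["position"],1),"th",round(th,3),"w",round(s["gripper_width"],1),"F",np.round(s["contact_force"],1),"j",np.round(s["joints"],2))
    for x,y,z,t in wps:
        d=Rt.T@(np.array([x,y,z])-s["position"])
        print((x,y,z,t),"->",np.round(d,1),"yaw",round(-(t-th),3),"rows",int(np.ceil(max(np.linalg.norm(d)/41.7,abs(t-th)/.125))))
E
python3 - <<'E'
from h import *
T=imaging.get_image("top");S=imaging.get_image("side")
def plane(im,a,b):
    o,d1=ray(im,*a);_,d2=ray(im,*b);return o,np.cross(d1,d2)
o,n=plane(T,(95,0),(0,105))
for p in((102,291),(102,405)):
    so,d=ray(S,*p); t=((o-so)@n)/(d@n); print("sign bottom",np.round(so+t*d))
o,n=plane(T,(45,0),(0,65))
for p in((75,318),(85,370)):
    so,d=ray(S,*p); t=((o-so)@n)/(d@n); print("red line",np.round(so+t*d))
for z in(0,100,200): print("pane",z,[np.round(at(S,r,c,z)) for r,c in((245,197),(272,420),(400,212))])
go((190,590,450,-.316),(340,340,450,-.4),(430,0,450,-.5),(360,-300,300,-.68))
E
```

```text
sign bottom [595. 117. 130.]
sign bottom [ 802. -137.  176.]
red line [656.  71. 209.]
red line [750. -48. 201.]
pane 0 [array([ 271., -358.,    0.]), array([ 622., -553.,    0.]), array([ 246., -720.,    0.])]
pane 100 [array([ 260., -527.,  100.]), array([ 534., -679.,  100.]), array([ 241., -810.,  100.])]
pane 200 [array([ 249., -695.,  200.]), array([ 447., -805.,  200.]), array([ 235., -899.,  200.])]
t 1.05 pos [194.1 594.1 256.3] th -0.316 w 85.4 F [ 0.4  0.4 -0.1] j [ 1.51  0.38  0.01  0.   -1.19 -0.26]
(190, 590, 450, -0.316) -> [  -2.6    5.1 -193.7] yaw 0.0 rows 5
(340, 340, 450, -0.4) -> [ 217.6  196.2 -193.7] yaw 0.084 rows 9
(430, 0, 450, -0.5) -> [ 408.8  491.4 -193.7] yaw 0.184 rows 17
(360, -300, 300, -0.68) -> [435.4 798.3 -43.7] yaw 0.364 rows 22
```

{"api": "apply_moves", "payload": {
  "rows": [
    {"hand":1,"delta_pos":[0,0,-40],"yaw":0},
    {"hand":1,"delta_pos":[0,0,-80],"yaw":0},
    {"hand":1,"delta_pos":[0,0,-120],"yaw":0},
    {"hand":1,"delta_pos":[20,20,-155],"yaw":0},
    {"hand":0,"delta_pos":[45,40,-180],"yaw":0},
    {"hand":0,"delta_pos":[72,65,-194],"yaw":0},
    {"hand":0,"delta_pos":[100,90,-194],"yaw":0.02},
    {"hand":0,"delta_pos":[128,115,-194],"yaw":0.04},
    {"hand":0,"delta_pos":[156,140,-194],"yaw":0.06},
    {"hand":0,"delta_pos":[184,165,-194],"yaw":0.08},
    {"hand":0,"delta_pos":[217,196,-194],"yaw":0.08}
  ]
}}

```text
clock: 1.97
position: [338.1, 342.0, 450.4]
ee_rot: [0.981, -0.197, 0.0, -0.0]
contact_force: [1.0, 1.4, -0.1]
gripper_width: 42.9
grasp_force: 0.0
```

```bash
python3 - <<'E'
from h import *
go((440,0,450,-.5),(380,-260,400,-.67))
E
```

```text
t 1.97 pos [338.1 342.  450.4] th -0.396 w 42.9 F [ 1.   1.4 -0.1] j [ 1.13  0.06  0.05 -0.   -1.57  0.05]
(440, 0, 450, -0.5) -> [225.8 276.3   0.4] yaw 0.104 rows 9
(380, -260, 400, -0.67) -> [270.6 539.4  50.4] yaw 0.274 rows 15
```

{"api": "apply_moves", "payload": {
  "rows": [
    {"hand":0,"delta_pos":[23,28,0],"yaw":0},
    {"hand":0,"delta_pos":[48,58,0],"yaw":0.02},
    {"hand":0,"delta_pos":[72,88,0],"yaw":0.04},
    {"hand":0,"delta_pos":[96,118,0],"yaw":0.05},
    {"hand":0,"delta_pos":[120,147,0],"yaw":0.06},
    {"hand":0,"delta_pos":[145,177,0],"yaw":0.08},
    {"hand":0,"delta_pos":[170,207,0],"yaw":0.09},
    {"hand":0,"delta_pos":[195,237,0],"yaw":0.1},
    {"hand":0,"delta_pos":[215,268,0],"yaw":0.12},
    {"hand":0,"delta_pos":[230,305,0],"yaw":0.14},
    {"hand":0,"delta_pos":[238,345,0],"yaw":0.16},
    {"hand":0,"delta_pos":[246,385,0],"yaw":0.2}
  ]
}}

```text
clock: 2.97
position: [415.7, -108.4, 450.3]
ee_rot: [0.956, -0.294, 0.0, -0.0]
contact_force: [1.5, -0.5, 0.3]
gripper_width: 42.7
grasp_force: 0.0
```

```bash
python3 - <<'E'
from h import *
go((374.6,-349,250,-2.408),(374.6,-349,68,-2.408))
E
```

```text
t 2.97 pos [ 415.7 -108.4  450.3] th -0.597 w 42.7 F [ 1.5 -0.5  0.3] j [ 0.13 -0.04 -0.05  0.   -1.57  0.85]
(374.6, -349, 250, -2.408) -> [101.2 222.1 200.3] yaw 1.811 rows 15
(374.6, -349, 68, -2.408) -> [101.2 222.1 382.3] yaw 1.811 rows 15
```

```bash
python3 - <<'E'
from h import *
go((380,-250,300,-.65),(322,-310,150,-.67))
E
```

```text
t 2.97 pos [ 415.7 -108.4  450.3] th -0.597 w 42.7 F [ 1.5 -0.5  0.3] j [ 0.13 -0.04 -0.05  0.   -1.57  0.85]
(380, -250, 300, -0.65) -> [ 50.1 137.2 150.3] yaw 0.053 rows 6
(322, -310, 150, -0.67) -> [ 35.8 219.5 300.3] yaw 0.073 rows 9
```

{"api": "apply_moves", "payload": {
  "rows": [
    {"hand":0.4,"delta_pos":[15,35,10],"yaw":0},
    {"hand":0.4,"delta_pos":[28,68,30],"yaw":0.02},
    {"hand":0.4,"delta_pos":[40,100,50],"yaw":0.04},
    {"hand":0.4,"delta_pos":[48,130,75],"yaw":0.06},
    {"hand":0.4,"delta_pos":[48,160,100],"yaw":0.07},
    {"hand":0.4,"delta_pos":[44,185,130],"yaw":0.07},
    {"hand":0.4,"delta_pos":[40,205,165],"yaw":0.07},
    {"hand":0.4,"delta_pos":[36,219,200],"yaw":0.07},
    {"hand":0.4,"delta_pos":[36,219,240],"yaw":0.07},
    {"hand":0.4,"delta_pos":[36,219,275],"yaw":0.07},
    {"hand":0.4,"delta_pos":[36,219,300],"yaw":0.07},
    {"hand":0.4,"delta_pos":[36,219,300],"yaw":0.07}
  ]
}}

```text
clock: 3.97
position: [319.8, -306.5, 145.8]
ee_rot: [0.945, -0.328, -0.006, -0.001]
contact_force: [-0.5, 0.9, -0.3]
gripper_width: 59.7
grasp_force: 0.0
```

```bash
python3 - <<'E'
from h import *
T=imaging.get_image("top");S=imaging.get_image("side")
a=T["pixels"][160:360,150:417,::-1]; b=S["pixels"][100:300,140:407,::-1]
cv2.imwrite("pics/a1.png",cv2.resize(np.vstack([a,b]),None,fx=1.5,fy=1.5,interpolation=cv2.INTER_CUBIC))
go((322,-310,61,-.67))
E
```

```text
t 4.07 pos [ 323.4 -308.3  150.6] th -0.665 w 59.7 F [0.2 0.  0.9] j [-0.4   0.2  -0.56  0.   -0.81  1.3 ]
(322, -310, 61, -0.67) -> [-0.1  2.2 89.6] yaw 0.005 rows 3
```

View pics/a1.png

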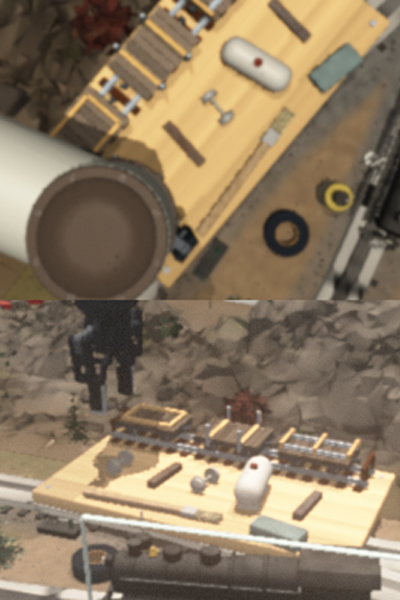

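The arm hides the wheel set from the top camera. In the side view the open fingers at about (100,400) hang above wheel set L at (118,463). I'll descend now.

{"api": "apply_moves", "payload": {
  "rows": [
    {"hand":0.4,"delta_pos":[0,2,35],"yaw":0},
    {"hand":0.4,"delta_pos":[0,2,65],"yaw":0},
    {"hand":0.4,"delta_pos":[0,2,80],"yaw":0},
    {"hand":0.4,"delta_pos":[0,2,90],"yaw":0},
    {"hand":0.4,"delta_pos":[0,2,90],"yaw":0},
    {"hand":-0.5,"delta_pos":[0,2,90],"yaw":0},
    {"hand":-0.5,"delta_pos":[0,2,90],"yaw":0},
    {"hand":-0.5,"delta_pos":[0,2,90],"yaw":0},
    {"hand":-0.5,"delta_pos":[0,2,90],"yaw":0},
    {"hand":-0.5,"delta_pos":[0,2,90],"yaw":0}
  ]
}}

```text
clock: 4.9
position: [323.9, -310.4, 62.6]
ee_rot: [0.945, -0.326, 0.003, 0.0]
contact_force: [0.5, 0.6, 7.2]
gripper_width: 38.9
grasp_force: 60.9
```

{"api": "apply_moves", "payload": {
  "rows": [
    {"hand":-0.5,"delta_pos":[0,0,-30],"yaw":0},
    {"hand":-0.5,"delta_pos":[0,0,-65],"yaw":0},
    {"hand":-0.5,"delta_pos":[0,0,-100],"yaw":0},
    {"hand":-0.5,"delta_pos":[0,0,-120],"yaw":0},
    {"hand":-0.5,"delta_pos":[0,0,-120],"yaw":0}
  ]
}}

```text
clock: 5.32
position: [324.7, -311.1, 186.3]
ee_rot: [0.945, -0.326, 0.006, 0.001]
contact_force: [0.9, -0.7, -0.2]
gripper_width: 38.6
grasp_force: 60.4
```

```bash
python3 - <<'E'
from h import *
im=imaging.get_image("side")
f=lambda x,y,z:at(im,y/3.3+150,x/3.3+180,z)[:2]
for n,z,P in(("wheelw mid",84,[(583,127),(560,172)]),("endA",84,[(658,145),(643,190)]),("endB",84,[(515,118),(487,152)]),("stake",94,[(372,68),(437,78),(393,122),(325,108)]),
 ("cradle",80,[(180,62),(290,84),(240,117),(130,95)]),("slL",48,[(265,198),(197,243)]),("slR",48,[(572,262),(518,312)]),("wsR",49,[(333,222),(303,240)]),("cap",84,[(426,200)])):
    p=np.array([f(*q,z) for q in P]); d=p[1]-p[0]
    print(n,np.round(p.mean(0),1),"ang",round(np.arctan2(d[1],d[0]),3),"len",round(np.hypot(*d),1), np.round(p,0).tolist() if len(p)>2 else "")
cv2.imwrite("pics/s2.png",cv2.resize(im["pixels"][90:270,150:410,::-1],None,fx=3,fy=3,interpolation=cv2.INTER_CUBIC))
o=np.array(im["xyz"])
R=Ro.from_quat(im["rotation"]).as_matrix()
s=read_state(); 
for dz in(0,24.6): 
    c=R.T@(s["position"]-[0,0,dz]-o); u=c[:2]/c[2]*im["fx"]+[im["cx"],im["cy"]]; print("tool px in crop",(u-[150,90])*3)
go((440,-295,250,-.71),(549.9,-377,180,-.71))
E
```

```text
wheelw mid [ 560.  -402.4] ang -2.185 len 62.5 
endA [ 592.1 -436. ] ang -2.16 len 59.1 
endB [ 529.1 -373.3] ang -2.26 len 50.5 
stake [ 474.5 -318.8] ang -0.676 len 42.3 [[480.0, -279.0], [513.0, -306.0], [468.0, -360.0], [436.0, -330.0]]
cradle [ 384.2 -250.5] ang -0.756 len 81.1 [[375.0, -201.0], [434.0, -257.0], [393.0, -298.0], [335.0, -246.0]]
slL [ 372.2 -364.7] ang -2.422 len 64.1 
slR [ 512.7 -483.3] ang -2.435 len 61.3 
wsR [ 414.8 -392.9] ang -2.511 len 26.5 Traceback (most recent call last):
  File "<stdin>", line 6, in <module>
IndexError: index 1 is out of bounds for axis 0 with size 1
```

```bash
cat >> h.py <<'E'
def px(im,P):
    R=Ro.from_quat(im["rotation"]).as_matrix(); c=R.T@(np.array(P)-im["xyz"]); return c[:2]/c[2]*im["fx"]+[im["cx"],im["cy"]]
E
python3 - <<'E'
from h import *
im=imaging.get_image("side")
cv2.imwrite("pics/s2.png",cv2.resize(im["pixels"][90:270,150:410,::-1],None,fx=3,fy=3,interpolation=cv2.INTER_CUBIC))
s=read_state()
for dz in(0,24.6): print("tool px in crop",(px(im,s["position"]-[0,0,dz])-[150,90])*3)
go((440,-295,220,-.71),(547,-377,180,-.71))
E
```

```text
tool px in crop [191.83200523 153.25170067]
tool px in crop [194.71026677 191.85589695]
t 5.42 pos [ 322.2 -309.5  181.7] th -0.666 w 38.5 F [-0.4 -0.3 -0.6] j [-0.4   0.16 -0.52 -0.   -0.89  1.3 ]
(440, -295, 220, -0.71) -> [ 83.6 -84.2 -38.3] yaw 0.044 rows 3
(547, -377, 180, -0.71) -> [218.4 -85.9   1.7] yaw 0.044 rows 6
```

View pics/s2.png

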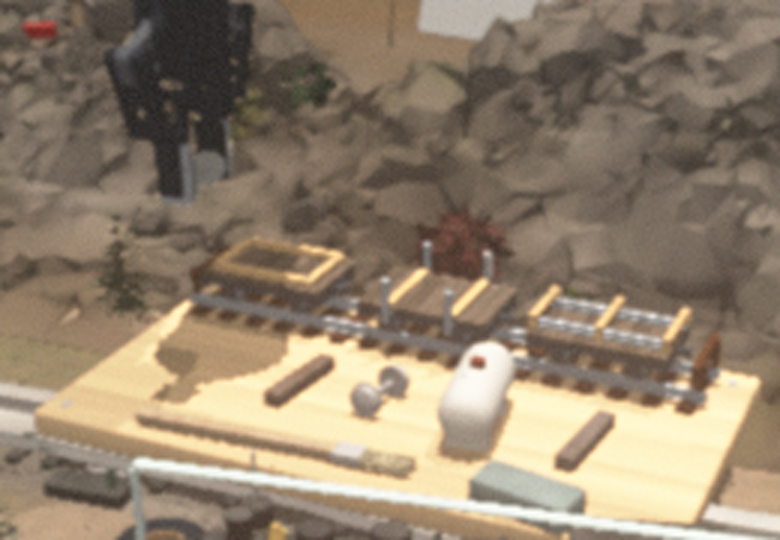

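The side crop shows wheel set L held between the fingers at (205,165), with its spot on the board now empty. I'll carry it to the near bay of the wheel wagon.

{"api": "apply_moves", "payload": {
  "rows": [
    {"hand":-0.5,"delta_pos":[25,-10,-10],"yaw":0},
    {"hand":-0.5,"delta_pos":[60,-24,-10],"yaw":0.02},
    {"hand":-0.5,"delta_pos":[95,-38,-10],"yaw":0.04},
    {"hand":-0.5,"delta_pos":[130,-51,-10],"yaw":0.045},
    {"hand":-0.5,"delta_pos":[165,-65,-5],"yaw":0.045},
    {"hand":-0.5,"delta_pos":[195,-77,0],"yaw":0.045},
    {"hand":-0.5,"delta_pos":[213,-84,10],"yaw":0.045},
    {"hand":-0.5,"delta_pos":[218,-86,30],"yaw":0.045},
    {"hand":-0.5,"delta_pos":[218,-86,50],"yaw":0.045},
    {"hand":-0.5,"delta_pos":[218,-86,50],"yaw":0.045},
    {"hand":-0.5,"delta_pos":[218,-86,50],"yaw":0.045}
  ]
}}

```text
clock: 6.33
position: [545.1, -376.0, 127.6]
ee_rot: [0.937, -0.348, -0.003, -0.0]
contact_force: [-0.3, -0.3, 0.0]
gripper_width: 38.8
grasp_force: 60.4
```

```bash
python3 - <<'E'
from h import *
im=imaging.get_image("side")
cv2.imwrite("pics/s3.png",cv2.resize(im["pixels"][150:250,250:410,::-1],None,fx=5,fy=5,interpolation=cv2.INTER_CUBIC))
go((547,-377,104,-.71))
s=read_state(); p=s["position"]
for dz in(25,55): print(dz,(px(im,p-[0,0,dz])-[250,150])*5)
E
```

```text
t 6.38 pos [ 546.1 -376.6  129.6] th -0.711 w 38.9 F [ 0.8 -0.2  0.9] j [-0.36  0.55 -0.05  0.   -0.97  1.22]
(547, -377, 104, -0.71) -> [ 1.  -0.3 25.6] yaw -0.001 rows 1
25 [457.58097795 151.99201651]
55 [453.68143752 224.58259494]
```

View pics/s3.png

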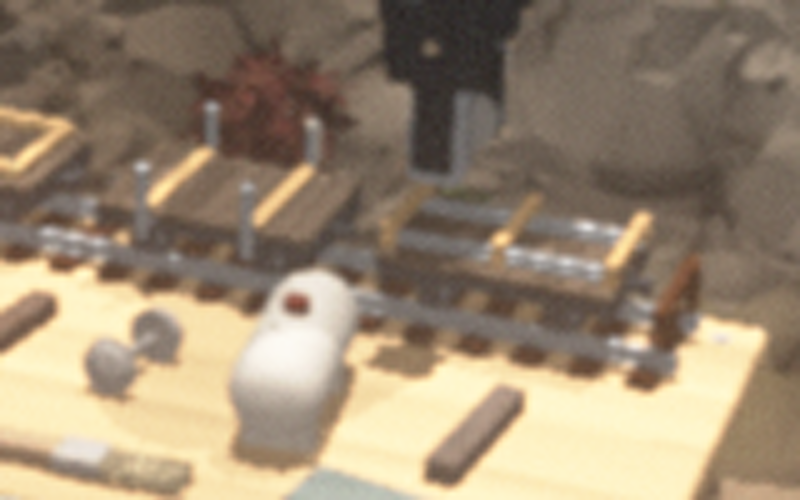

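```bash
python3 - <<'E'
from h import *
im=imaging.get_image("side"); p=read_state()["position"]
v=np.array([-.652,-.758,0]);u=np.array([.758,-.652,0])
for k in(19.5,34): 
  for l in (-11,11): print(k,l,np.round((px(im,p+k*v+l*u-[0,0,24.6])-[250,150])*5))
for c in((563,-391),(563,-396),(560,-400)):
  c=np.array([*c,0]);print(c,[np.round((px(im,c+a*u+b*v+[0,0,84])-[250,150])*5).tolist() for a in(-42.5,0,42.5) for b in(-27,27)])
T=imaging.get_image("top")
cv2.imwrite("pics/t3.png",cv2.resize(T["pixels"][100:250,190:390,::-1],None,fx=4,fy=4,interpolation=cv2.INTER_CUBIC))
E
```

```text
19.5 -11 [414. 162.]
19.5 11 [471. 172.]
34 -11 [401. 177.]
34 11 [458. 187.]
[ 563 -391    0] [[428.0, 167.0], [380.0, 220.0], [533.0, 185.0], [489.0, 241.0], [642.0, 204.0], [603.0, 261.0]]
[ 563 -396    0] [[432.0, 172.0], [385.0, 226.0], [538.0, 190.0], [495.0, 246.0], [648.0, 209.0], [609.0, 267.0]]
[ 560 -400    0] [[429.0, 177.0], [381.0, 231.0], [535.0, 195.0], [491.0, 252.0], [645.0, 215.0], [606.0, 273.0]]
```

View pics/t3.png

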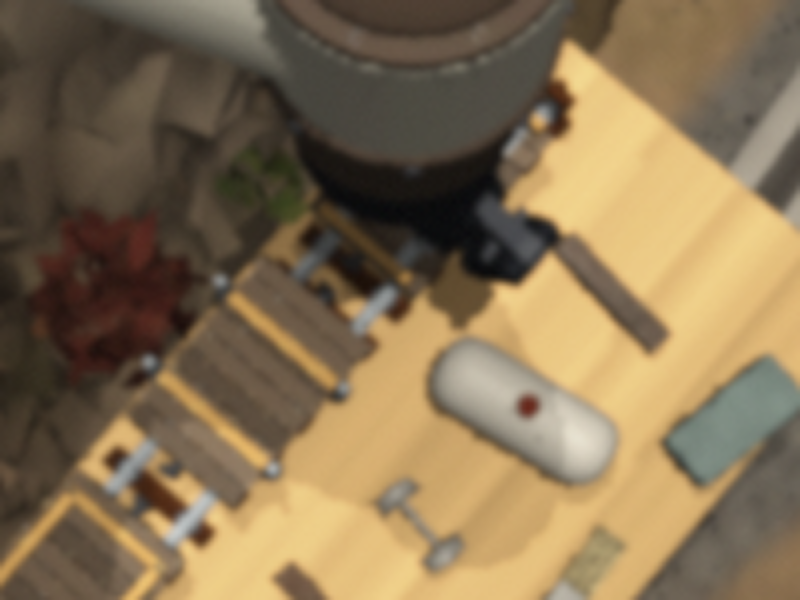

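The top crop shows the end stop at (367,245), within 3 mm of my earlier pick. The side camera reads everything about 10 mm too near in y, so I'm trusting the top camera and lowering.

{"api": "apply_moves", "payload": {
  "rows": [
    {"hand":-0.5,"delta_pos":[0,0,10],"yaw":0},
    {"hand":-0.5,"delta_pos":[0,0,18],"yaw":0},
    {"hand":-0.5,"delta_pos":[0,0,23],"yaw":0},
    {"hand":-0.5,"delta_pos":[0,0,25],"yaw":0},
    {"hand":-0.5,"delta_pos":[0,0,25],"yaw":0}
  ]
}}

```text
clock: 6.9
position: [546.0, -376.4, 104.4]
ee_rot: [0.937, -0.348, -0.001, -0.0]
contact_force: [0.3, -0.5, -0.7]
gripper_width: 38.6
grasp_force: 60.4
```

{"api": "apply_moves", "payload": {
  "rows": [
    {"hand":-0.5,"delta_pos":[0,0,1],"yaw":0},
    {"hand":-0.5,"delta_pos":[0,0,2],"yaw":0},
    {"hand":-0.5,"delta_pos":[0,0,2],"yaw":0}
  ]
}}

```text
clock: 7.15
position: [546.6, -376.6, 103.4]
ee_rot: [0.938, -0.348, 0.0, 0.0]
contact_force: [-0.2, -0.2, -1.1]
gripper_width: 38.6
grasp_force: 60.4
```

{"api": "apply_moves", "payload": {
  "rows": [
    {"hand":-0.5,"delta_pos":[0,0,1],"yaw":0},
    {"hand":-0.5,"delta_pos":[0,0,2],"yaw":0},
    {"hand":-0.5,"delta_pos":[0,0,2],"yaw":0}
  ]
}}

```text
clock: 7.4
position: [546.8, -376.7, 103.1]
ee_rot: [0.938, -0.348, 0.001, 0.0]
contact_force: [-1.6, 2.2, 6.2]
gripper_width: 38.9
grasp_force: 61.2
```

Contact. I'll release and rise, then move back over the row.

{"api": "apply_moves", "payload": {
  "rows": [
    {"hand":0.3,"delta_pos":[0,0,-1],"yaw":0},
    {"hand":0.3,"delta_pos":[0,0,-1],"yaw":0},
    {"hand":0.3,"delta_pos":[0,0,-1],"yaw":0},
    {"hand":0.3,"delta_pos":[0,0,-20],"yaw":0},
    {"hand":0.3,"delta_pos":[0,0,-55],"yaw":0},
    {"hand":0.3,"delta_pos":[0,0,-80],"yaw":0},
    {"hand":0.3,"delta_pos":[-30,10,-80],"yaw":0},
    {"hand":0.3,"delta_pos":[-65,20,-80],"yaw":0},
    {"hand":0.3,"delta_pos":[-90,35,-80],"yaw":0},
    {"hand":0.3,"delta_pos":[-90,70,-80],"yaw":0},
    {"hand":0.3,"delta_pos":[-90,70,-80],"yaw":0}
  ]
}}

```text
clock: 8.32
position: [429.1, -372.2, 181.7]
ee_rot: [0.937, -0.349, -0.001, 0.0]
contact_force: [0.8, 0.4, -0.0]
gripper_width: 55.3
grasp_force: 0.0
```

```bash
python3 - <<'E'
from h import *
im=imaging.get_image("top")
for d in nets.pinpoint("top","wheelset_a")[:4]: print(round(d["score"],2),np.round(d["location"],1),np.round(at(im,*d["location"],38)[:2],1),np.round(at(im,*d["location"],78.5)[:2],1))
cv2.imwrite("pics/t4.png",cv2.resize(im["pixels"][100:250,190:390,::-1],None,fx=4,fy=4,interpolation=cv2.INTER_CUBIC))
go((416.5,-387.5,120,-.84),(416.5,-387.5,61,-.84))
E
```

```text
0.62 [205.9 371.7] [ 461.7 -520.3] [ 458.  -513.2]
t 8.42 pos [ 432.  -371.6  181.6] th -0.713 w 55.5 F [0.6 0.4 0.5] j [-0.43  0.36 -0.24  0.   -0.98  1.28]
(416.5, -387.5, 120, -0.84) -> [-1.4 22.2 61.6] yaw 0.127 rows 2
(416.5, -387.5, 61, -0.84) -> [ -1.4  22.2 120.6] yaw 0.127 rows 3
```

View pics/t4.png

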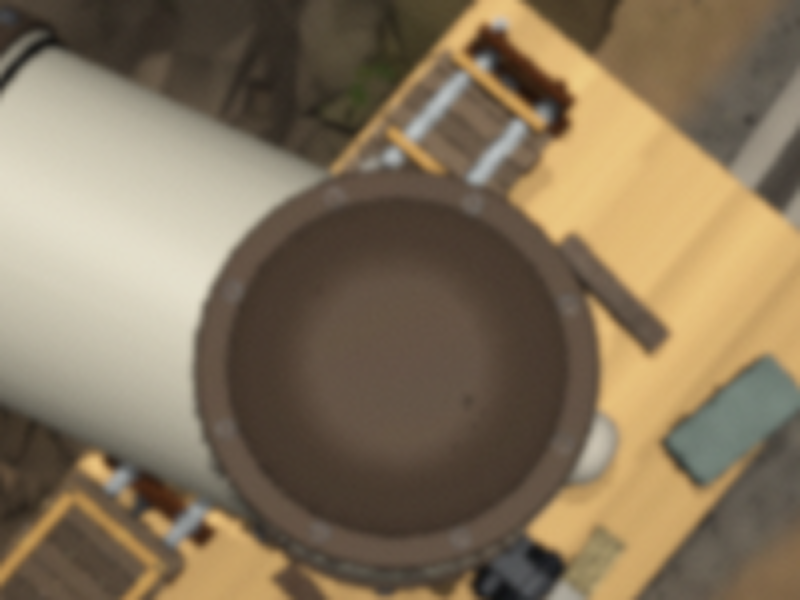

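The hand hides the wagon from above, so I'll check it later. Taking wheel set R next; its axle points at about -2.46.

{"api": "apply_moves", "payload": {
  "rows": [
    {"hand":0.35,"delta_pos":[-1,15,20],"yaw":0.1},
    {"hand":0.35,"delta_pos":[-1,22,50],"yaw":0.17},
    {"hand":0.35,"delta_pos":[-1,22,80],"yaw":0.17},
    {"hand":0.35,"delta_pos":[-1,22,105],"yaw":0.17},
    {"hand":0.35,"delta_pos":[-1,22,118],"yaw":0.17},
    {"hand":0.35,"delta_pos":[-1,22,120],"yaw":0.17},
    {"hand":-0.5,"delta_pos":[-1,22,120],"yaw":0.17},
    {"hand":-0.5,"delta_pos":[-1,22,120],"yaw":0.17},
    {"hand":-0.5,"delta_pos":[-1,22,120],"yaw":0.17},
    {"hand":-0.5,"delta_pos":[-1,22,120],"yaw":0.17}
  ]
}}

```text
clock: 9.25
position: [419.3, -387.3, 61.9]
ee_rot: [0.905, -0.426, 0.001, 0.0]
contact_force: [0.6, -0.6, 3.5]
gripper_width: 38.7
grasp_force: 62.0
```

```bash
python3 - <<'E'
from h import *
go((500,-355,180,-.8),(578.5,-404,180,-.71),(578.5,-404,120,-.71))
E
```

```text
t 9.25 pos [ 419.3 -387.3   61.9] th -0.879 w 38.7 F [ 0.6 -0.6  3.5] j [-0.46  0.5  -0.36  0.   -0.7   1.15]
(500, -355, 180, -0.8) -> [  26.5  -82.8 -118.1] yaw -0.079 rows 4
(578.5, -404, 180, -0.71) -> [ 114.3 -112.  -118.1] yaw -0.169 rows 5
(578.5, -404, 120, -0.71) -> [ 114.3 -112.   -58.1] yaw -0.169 rows 5
```

{"api": "apply_moves", "payload": {
  "rows": [
    {"hand":-0.5,"delta_pos":[0,0,-35],"yaw":0},
    {"hand":-0.5,"delta_pos":[0,0,-75],"yaw":0},
    {"hand":-0.5,"delta_pos":[10,-10,-110],"yaw":0},
    {"hand":-0.5,"delta_pos":[35,-35,-118],"yaw":-0.05},
    {"hand":-0.5,"delta_pos":[60,-60,-118],"yaw":-0.1},
    {"hand":-0.5,"delta_pos":[85,-85,-118],"yaw":-0.17},
    {"hand":-0.5,"delta_pos":[105,-103,-115],"yaw":-0.17},
    {"hand":-0.5,"delta_pos":[115,-112,-100],"yaw":-0.17},
    {"hand":-0.5,"delta_pos":[115,-112,-75],"yaw":-0.17},
    {"hand":-0.5,"delta_pos":[115,-112,-58],"yaw":-0.17},
    {"hand":-0.5,"delta_pos":[115,-112,-58],"yaw":-0.17},
    {"hand":-0.5,"delta_pos":[115,-112,-58],"yaw":-0.17}
  ]
}}

```text
clock: 10.25
position: [576.6, -403.8, 117.4]
ee_rot: [0.938, -0.348, -0.002, -0.0]
contact_force: [0.6, -0.9, 0.1]
gripper_width: 39.1
grasp_force: 60.4
```

```bash
python3 - <<'E'
from h import *
im=imaging.get_image("side")
cv2.imwrite("pics/s5.png",cv2.resize(im["pixels"][150:250,270:410,::-1],None,fx=5,fy=5,interpolation=cv2.INTER_CUBIC))
go((579,-404.4,102,-.71))
E
```

```text
t 10.3 pos [ 577.4 -404.4  119.4] th -0.71 w 38.9 F [0.5 0.1 0.2] j [-0.38  0.63  0.06  0.   -1.    1.24]
(579, -404.4, 102, -0.71) -> [ 1.2 -1.  17.4] yaw -0.0 rows 1
```

View pics/s5.png

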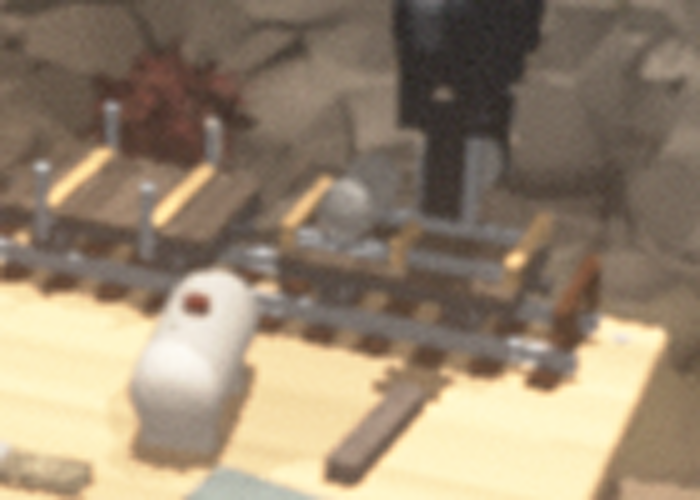

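The side crop shows the first wheel set in the near bay, its near wheel at (347,215) on the rail between the stops at (300,215) and (405,245). I'll lower the second.

{"api": "apply_moves", "payload": {
  "rows": [
    {"hand":-0.5,"delta_pos":[1,-1,8],"yaw":0},
    {"hand":-0.5,"delta_pos":[1,-1,14],"yaw":0},
    {"hand":-0.5,"delta_pos":[1,-1,18],"yaw":0},
    {"hand":-0.5,"delta_pos":[1,-1,18],"yaw":0},
    {"hand":-0.5,"delta_pos":[1,-1,19],"yaw":0},
    {"hand":-0.5,"delta_pos":[1,-1,19],"yaw":0}
  ]
}}

```text
clock: 10.8
position: [578.9, -404.4, 102.4]
ee_rot: [0.938, -0.348, 0.001, 0.0]
contact_force: [-1.6, 1.9, 6.6]
gripper_width: 39.0
grasp_force: 63.1
```

{"api": "apply_moves", "payload": {
  "rows": [
    {"hand":0.3,"delta_pos":[0,0,-1],"yaw":0},
    {"hand":0.3,"delta_pos":[0,0,-1],"yaw":0},
    {"hand":0.3,"delta_pos":[0,0,-1],"yaw":0},
    {"hand":0.3,"delta_pos":[0,0,-20],"yaw":0},
    {"hand":0.3,"delta_pos":[0,0,-50],"yaw":0},
    {"hand":0.3,"delta_pos":[0,0,-80],"yaw":0.1},
    {"hand":-0.3,"delta_pos":[0,20,-80],"yaw":0.22},
    {"hand":-0.3,"delta_pos":[0,50,-80],"yaw":0.34},
    {"hand":-0.3,"delta_pos":[-2,80,-80],"yaw":0.46},
    {"hand":-0.3,"delta_pos":[-5,90,-80],"yaw":0.58},
    {"hand":-0.3,"delta_pos":[-5,90,-80],"yaw":0.7},
    {"hand":-0.3,"delta_pos":[-5,90,-80],"yaw":0.82}
  ]
}}

```text
clock: 11.8
position: [514.8, -470.1, 179.8]
ee_rot: [0.718, -0.696, -0.0, 0.0]
contact_force: [0.5, 1.3, -0.6]
gripper_width: 29.9
grasp_force: 0.0
```

```bash
python3 - <<'E'
from h import *
go((516.8,-469.5,130,-2.43),(516.8,-469.5,68.5,-2.43))
E
```

```text
t 11.8 pos [ 514.8 -470.1  179.8] th -1.539 w 29.9 F [ 0.5  1.3 -0.6] j [-0.51  0.56  0.1  -0.   -1.11  0.54]
(516.8, -469.5, 130, -2.43) -> [-0.5 -2.1 49.8] yaw 0.891 rows 8
(516.8, -469.5, 68.5, -2.43) -> [ -0.5  -2.1 111.3] yaw 0.891 rows 8
```

{"api": "apply_moves", "payload": {
  "rows": [
    {"hand":-0.3,"delta_pos":[0,-2,0],"yaw":0.12},
    {"hand":-0.3,"delta_pos":[0,-2,0],"yaw":0.24},
    {"hand":-0.3,"delta_pos":[0,-2,0],"yaw":0.36},
    {"hand":-0.3,"delta_pos":[0,-2,0],"yaw":0.48},
    {"hand":-0.3,"delta_pos":[0,-2,0],"yaw":0.6},
    {"hand":-0.3,"delta_pos":[0,-2,15],"yaw":0.72},
    {"hand":-0.3,"delta_pos":[0,-2,30],"yaw":0.84},
    {"hand":-0.3,"delta_pos":[0,-2,60],"yaw":0.89},
    {"hand":-0.3,"delta_pos":[0,-2,90],"yaw":0.89},
    {"hand":-0.3,"delta_pos":[0,-2,110],"yaw":0.89},
    {"hand":-0.3,"delta_pos":[0,-2,113],"yaw":0.89},
    {"hand":-0.3,"delta_pos":[0,-2,114],"yaw":0.89}
  ]
}}

```text
clock: 12.8
position: [517.6, -469.0, 65.2]
ee_rot: [-0.353, 0.936, 0.001, -0.001]
contact_force: [-0.0, -0.2, 0.3]
gripper_width: 29.8
grasp_force: 0.0
```

{"api": "apply_moves", "payload": {
  "rows": [
    {"hand":-0.3,"delta_pos":[0,0,0],"yaw":0},
    {"hand":-1,"delta_pos":[0,0,0],"yaw":0},
    {"hand":-1,"delta_pos":[0,0,0],"yaw":0},
    {"hand":-1,"delta_pos":[0,0,0],"yaw":0},
    {"hand":-1,"delta_pos":[0,0,0],"yaw":0}
  ]
}}

```text
clock: 13.22
position: [518.7, -469.6, 68.1]
ee_rot: [-0.353, 0.936, -0.001, 0.001]
contact_force: [0.2, 0.9, 4.8]
gripper_width: 9.2
grasp_force: 59.1
```

```bash
python3 - <<'E'
from h import *
u=np.array([.758,-.652]);n=np.array([.652,.758]);c=np.array([475.3,-315.3])
for s in(-19,19): go((*(c+s*n),180,-.71-np.pi+2*np.pi),(*(c+s*n),130,-.71))
E
```

```text
t 13.22 pos [ 518.7 -469.6   68.1] th -2.42 w 9.2 F [0.2 0.9 4.8] j [-0.51  0.67 -0.    0.   -0.9  -0.34]
(np.float64(462.91200000000003), np.float64(-329.702), 180, 2.431592653589793) -> [ -50.5  142.  -111.9] yaw -4.852 rows 39
(np.float64(462.91200000000003), np.float64(-329.702), 130, -0.71) -> [-50.5 142.  -61.9] yaw -1.71 rows 14
t 13.22 pos [ 518.7 -469.6   68.1] th -2.42 w 9.2 F [0.2 0.9 4.8] j [-0.51  0.67 -0.    0.   -0.9  -0.34]
(np.float64(487.688), np.float64(-300.898), 180, 2.431592653589793) -> [ -88.1  147.2 -111.9] yaw -4.852 rows 39
(np.float64(487.688), np.float64(-300.898), 130, -0.71) -> [-88.1 147.2 -61.9] yaw -1.71 rows 14
```

{"api": "apply_moves", "payload": {
  "rows": [
    {"hand":-1,"delta_pos":[0,0,-30],"yaw":0},
    {"hand":-1,"delta_pos":[0,0,-70],"yaw":0},
    {"hand":-1,"delta_pos":[0,0,-110],"yaw":0},
    {"hand":-1,"delta_pos":[-10,20,-120],"yaw":0.12},
    {"hand":-1,"delta_pos":[-25,45,-120],"yaw":0.24},
    {"hand":-1,"delta_pos":[-42,72,-120],"yaw":0.36},
    {"hand":-1,"delta_pos":[-60,100,-115],"yaw":0.48},
    {"hand":-1,"delta_pos":[-75,125,-110],"yaw":0.6},
    {"hand":-1,"delta_pos":[-88,147,-100],"yaw":0.72},
    {"hand":-1,"delta_pos":[-88,147,-90],"yaw":0.84},
    {"hand":-1,"delta_pos":[-88,147,-80],"yaw":0.96},
    {"hand":-1,"delta_pos":[-88,147,-80],"yaw":1.08}
  ]
}}

```text
clock: 14.22
position: [485.8, -299.3, 144.6]
ee_rot: [0.181, 0.983, 0.001, -0.002]
contact_force: [-0.8, -0.3, -1.2]
gripper_width: 9.5
grasp_force: 58.7
```

{"api": "apply_moves", "payload": {
  "rows": [
    {"hand":-1,"delta_pos":[0,0,0],"yaw":0.12},
    {"hand":-1,"delta_pos":[0,0,0],"yaw":0.24},
    {"hand":-1,"delta_pos":[0,0,0],"yaw":0.35},
    {"hand":-1,"delta_pos":[0,0,0],"yaw":0.35}
  ]
}}

```text
clock: 14.55
position: [486.9, -300.5, 146.4]
ee_rot: [0.348, 0.937, 0.0, 0.0]
contact_force: [0.1, -0.8, 0.1]
gripper_width: 9.5
grasp_force: 58.7
```

```bash
python3 - <<'E'
from h import *
im=imaging.get_image("side")
cv2.imwrite("pics/s6.png",cv2.resize(im["pixels"][130:250,250:410,::-1],None,fx=5,fy=5,interpolation=cv2.INTER_CUBIC))
go((487.7,-300.9,107,2*np.pi-.71-np.pi))
E
```

```text
t 14.6 pos [ 487.  -300.5  146.4] th 2.435 w 9.5 F [ 0.2 -0.6 -0.2] j [-0.27  0.4  -0.27 -0.   -0.9  -2.01]
(487.7, -300.9, 107, 2.431592653589793) -> [-0.8  0.2 39.4] yaw 0.003 rows 1
```

View pics/s6.png

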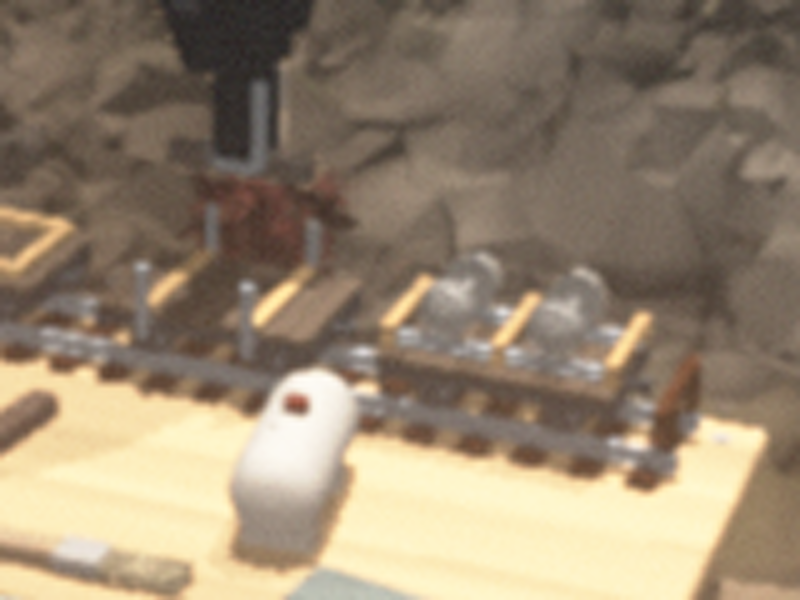

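Both wheel sets stand in their bays, at (455,305) and (565,315). The held sleeper shows as a level dark bar at about (190-310,160) above the stake wagon. I'll lower it.

{"api": "apply_moves", "payload": {
  "rows": [
    {"hand":-1,"delta_pos":[-1,0,15],"yaw":0},
    {"hand":-1,"delta_pos":[-1,0,28],"yaw":0},
    {"hand":-1,"delta_pos":[-1,0,36],"yaw":0},
    {"hand":-1,"delta_pos":[-1,0,38],"yaw":0},
    {"hand":-1,"delta_pos":[-1,0,38],"yaw":0},
    {"hand":-1,"delta_pos":[-1,0,38],"yaw":0}
  ]
}}

```text
clock: 15.1
position: [488.3, -301.4, 108.8]
ee_rot: [0.347, 0.938, -0.0, 0.0]
contact_force: [0.5, -0.0, 0.7]
gripper_width: 9.7
grasp_force: 58.7
```

{"api": "apply_moves", "payload": {
  "rows": [
    {"hand":-1,"delta_pos":[0,0,1],"yaw":0},
    {"hand":-1,"delta_pos":[0,0,2],"yaw":0},
    {"hand":-1,"delta_pos":[0,0,2],"yaw":0}
  ]
}}

```text
clock: 15.35
position: [488.3, -301.4, 107.1]
ee_rot: [0.347, 0.938, -0.0, 0.001]
contact_force: [-0.1, 0.0, 2.9]
gripper_width: 9.2
grasp_force: 59.0
```

{"api": "apply_moves", "payload": {
  "rows": [
    {"hand":-0.5,"delta_pos":[0,0,0.5],"yaw":0},
    {"hand":-0.5,"delta_pos":[0,0,0],"yaw":0},
    {"hand":-0.5,"delta_pos":[0,0,0],"yaw":0},
    {"hand":-0.5,"delta_pos":[0,0,-15],"yaw":0},
    {"hand":-0.5,"delta_pos":[0,0,-45],"yaw":0},
    {"hand":-0.3,"delta_pos":[0,0,-75],"yaw":-0.1},
    {"hand":-0.3,"delta_pos":[0,0,-80],"yaw":-0.22},
    {"hand":-0.3,"delta_pos":[0,0,-80],"yaw":-0.34}
  ]
}}

```text
clock: 16.02
position: [489.3, -301.8, 189.5]
ee_rot: [0.18, 0.984, -0.001, 0.003]
contact_force: [0.2, 0.4, -0.1]
gripper_width: 30.0
grasp_force: 0.0
```

```bash
python3 - <<'E'
from h import *
go((375.2,-348.5,180,-2.41),(375.2,-348.5,65,-2.41))
E
```

```text
t 16.02 pos [ 489.3 -301.8  189.5] th 2.779 w 30.0 F [ 0.2  0.4 -0.1] j [-0.27  0.35 -0.22  0.   -0.99 -1.66]
(375.2, -348.5, 180, -2.41) -> [ 90.1 -84.2   9.5] yaw 5.189 rows 42
(375.2, -348.5, 65, -2.41) -> [ 90.1 -84.2 124.5] yaw 5.189 rows 42
```

{"api": "apply_moves", "payload": {
  "rows": [
    {"hand":-0.3,"delta_pos":[25,-23,0],"yaw":-0.12},
    {"hand":-0.3,"delta_pos":[50,-47,0],"yaw":-0.24},
    {"hand":-0.3,"delta_pos":[75,-70,0],"yaw":-0.36},
    {"hand":-0.3,"delta_pos":[88,-82,5],"yaw":-0.48},
    {"hand":-0.3,"delta_pos":[90,-84,10],"yaw":-0.6},
    {"hand":-0.3,"delta_pos":[90,-84,20],"yaw":-0.72},
    {"hand":-0.3,"delta_pos":[90,-84,30],"yaw":-0.84},
    {"hand":-0.3,"delta_pos":[90,-84,45],"yaw":-0.96},
    {"hand":-0.3,"delta_pos":[90,-84,60],"yaw":-1.08},
    {"hand":-0.3,"delta_pos":[90,-84,85],"yaw":-1.1},
    {"hand":-0.3,"delta_pos":[90,-84,105],"yaw":-1.1},
    {"hand":-0.3,"delta_pos":[90,-84,118],"yaw":-1.1}
  ]
}}

```text
clock: 17.02
position: [372.6, -346.6, 66.4]
ee_rot: [-0.357, 0.934, 0.001, -0.001]
contact_force: [-1.3, 0.4, 1.1]
gripper_width: 29.5
grasp_force: 0.0
```

```bash
python3 - <<'E'
from h import *
go((375.2,-348.5,65.5,-2.41))
im=imaging.get_image("side")
cv2.imwrite("pics/s7.png",cv2.resize(im["pixels"][130:250,200:360,::-1],None,fx=5,fy=5,interpolation=cv2.INTER_CUBIC))
E
```

```text
t 17.02 pos [ 372.6 -346.6   66.4] th -2.411 w 29.5 F [-1.3  0.4  1.1] j [-0.43  0.42 -0.51 -0.   -0.65 -0.41]
(375.2, -348.5, 65.5, -2.41) -> [-0.7 -3.2  0.9] yaw -0.001 rows 1
```

View pics/s7.png

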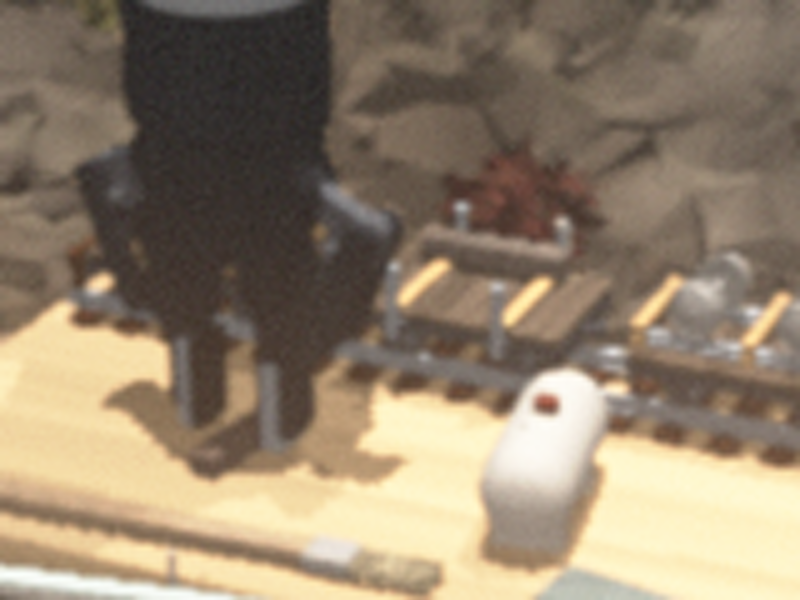

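The first sleeper lies on the bearers at (420-572,250), inside the stakes and about 7 mm off lengthwise, which is within tolerance. Sleeper L's near end at (210,455) sits between the fingers, so I'll grip.

{"api": "apply_moves", "payload": {
  "rows": [
    {"hand":-0.3,"delta_pos":[0,0,1],"yaw":0},
    {"hand":-1,"delta_pos":[0,0,1],"yaw":0},
    {"hand":-1,"delta_pos":[0,0,1],"yaw":0},
    {"hand":-1,"delta_pos":[0,0,1],"yaw":0},
    {"hand":-1,"delta_pos":[0,0,1],"yaw":0}
  ]
}}

```text
clock: 17.48
position: [374.2, -347.4, 68.4]
ee_rot: [-0.357, 0.934, -0.001, 0.001]
contact_force: [1.0, 0.5, 1.9]
gripper_width: 9.8
grasp_force: 58.9
```

```bash
python3 - <<'E'
from h import *
go((464.5,-331,180,-.71+np.pi))
E
```

```text
t 17.48 pos [ 374.2 -347.4   68.4] th -2.411 w 9.8 F [1.  0.5 1.9] j [-0.43  0.42 -0.5   0.   -0.65 -0.41]
(464.5, -331, 180, 2.431592653589793) -> [ -78.2  -48.1 -111.6] yaw -4.842 rows 39
```

{"api": "apply_moves", "payload": {
  "rows": [
    {"hand":-1,"delta_pos":[0,0,-30],"yaw":0},
    {"hand":-1,"delta_pos":[0,0,-70],"yaw":0},
    {"hand":-1,"delta_pos":[0,0,-105],"yaw":0.12},
    {"hand":-1,"delta_pos":[-15,-9,-120],"yaw":0.24},
    {"hand":-1,"delta_pos":[-32,-20,-120],"yaw":0.36},
    {"hand":-1,"delta_pos":[-48,-30,-120],"yaw":0.48},
    {"hand":-1,"delta_pos":[-62,-38,-115],"yaw":0.6},
    {"hand":-1,"delta_pos":[-74,-45,-110],"yaw":0.72},
    {"hand":-1,"delta_pos":[-78,-48,-105],"yaw":0.84},
    {"hand":-1,"delta_pos":[-78,-48,-95],"yaw":0.96},
    {"hand":-1,"delta_pos":[-78,-48,-85],"yaw":1.08},
    {"hand":-1,"delta_pos":[-78,-48,-80],"yaw":1.2}
  ]
}}

```text
clock: 18.48
position: [463.4, -330.3, 146.5]
ee_rot: [0.235, 0.972, 0.0, -0.001]
contact_force: [-1.1, -0.4, -0.4]
gripper_width: 9.6
grasp_force: 58.7
```

{"api": "apply_moves", "payload": {
  "rows": [
    {"hand":-1,"delta_pos":[0,0,0],"yaw":0.12},
    {"hand":-1,"delta_pos":[0,0,0],"yaw":0.24},
    {"hand":-1,"delta_pos":[0,0,0],"yaw":0.24},
    {"hand":-1,"delta_pos":[0,0,0],"yaw":0.24}
  ]
}}

```text
clock: 18.82
position: [463.8, -330.8, 147.7]
ee_rot: [0.346, 0.938, 0.0, 0.0]
contact_force: [-0.5, -0.9, -1.1]
gripper_width: 9.3
grasp_force: 58.7
```

```bash
python3 - <<'E'
from h import *
go((464.5,-331,107.5,-.71+np.pi))
im=imaging.get_image("side")
cv2.imwrite("pics/s8.png",cv2.resize(im["pixels"][130:250,220:380,::-1],None,fx=5,fy=5,interpolation=cv2.INTER_CUBIC))
E
```

```text
t 18.82 pos [ 463.8 -330.8  147.7] th 2.435 w 9.3 F [-0.5 -0.9 -1.1] j [-0.34  0.39 -0.28 -0.   -0.9  -1.94]
(464.5, -331, 107.5, 2.431592653589793) -> [-0.7  0.3 40.2] yaw 0.004 rows 1
```

View pics/s8.png

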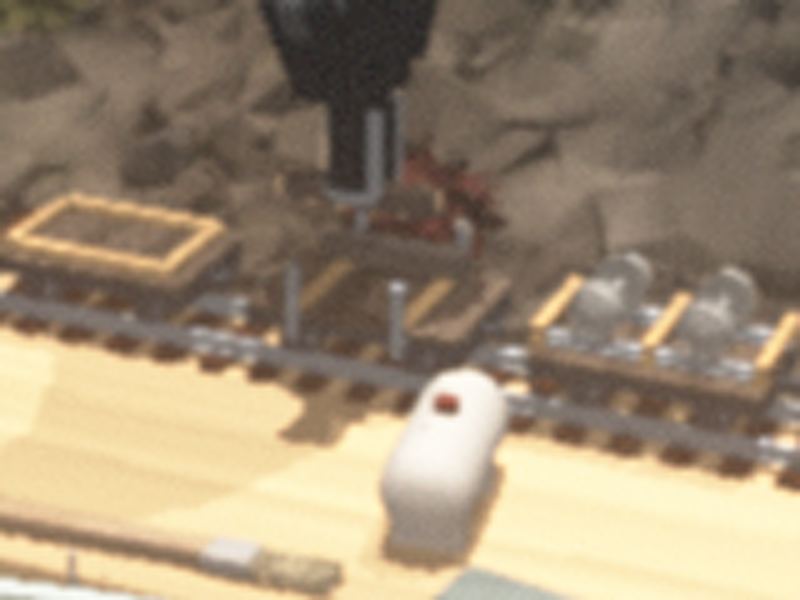

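The held sleeper spans about (285-440,195), roughly centred over the near stakes at columns 292 and 398. I'll lower it, shifting a hair back along the wagon.

{"api": "apply_moves", "payload": {
  "rows": [
    {"hand":-1,"delta_pos":[1,0,15],"yaw":0},
    {"hand":-1,"delta_pos":[1,0,28],"yaw":0},
    {"hand":-1,"delta_pos":[1,0,37],"yaw":0},
    {"hand":-1,"delta_pos":[1,0,40],"yaw":0},
    {"hand":-1,"delta_pos":[1,0,41],"yaw":0},
    {"hand":-1,"delta_pos":[1,0,41],"yaw":0}
  ]
}}

```text
clock: 19.37
position: [462.8, -330.1, 107.3]
ee_rot: [0.346, 0.938, -0.0, -0.0]
contact_force: [-2.0, 1.0, 4.6]
gripper_width: 9.5
grasp_force: 59.1
```

{"api": "apply_moves", "payload": {
  "rows": [
    {"hand":-0.5,"delta_pos":[0,0,0],"yaw":0},
    {"hand":-0.5,"delta_pos":[0,0,0],"yaw":0},
    {"hand":-0.5,"delta_pos":[0,0,0],"yaw":0},
    {"hand":-0.5,"delta_pos":[0,0,-15],"yaw":0},
    {"hand":-0.5,"delta_pos":[0,0,-45],"yaw":0},
    {"hand":-0.3,"delta_pos":[0,0,-80],"yaw":-0.1},
    {"hand":0.4,"delta_pos":[0,0,-95],"yaw":-0.22},
    {"hand":0.4,"delta_pos":[0,0,-95],"yaw":-0.34},
    {"hand":0.4,"delta_pos":[0,0,-95],"yaw":-0.46}
  ]
}}

```text
clock: 20.12
position: [463.7, -330.4, 203.1]
ee_rot: [0.121, 0.993, -0.0, 0.002]
contact_force: [0.7, -0.4, -0.3]
gripper_width: 60.0
grasp_force: 0.0
```

```bash
python3 - <<'E'
from h import *
go((464.5,-431,180,-2.14),(464.5,-431,66,-2.14))
E
```

```text
t 20.12 pos [ 463.7 -330.4  203.1] th 2.899 w 60.0 F [ 0.7 -0.4 -0.3] j [-0.33  0.33 -0.21  0.   -1.02 -1.48]
(464.5, -431, 180, -2.14) -> [-25.  -97.4  23.1] yaw 5.039 rows 41
(464.5, -431, 66, -2.14) -> [-25.  -97.4 137.1] yaw 5.039 rows 41
```

Yaw is 5.039 − 2π = −1.244.

{"api": "apply_moves", "payload": {
  "rows": [
    {"hand":0.4,"delta_pos":[-7,-28,0],"yaw":-0.12},
    {"hand":0.4,"delta_pos":[-15,-60,0],"yaw":-0.24},
    {"hand":0.4,"delta_pos":[-22,-85,5],"yaw":-0.36},
    {"hand":0.4,"delta_pos":[-25,-97,10],"yaw":-0.48},
    {"hand":0.4,"delta_pos":[-25,-97,15],"yaw":-0.6},
    {"hand":0.4,"delta_pos":[-25,-97,20],"yaw":-0.72},
    {"hand":0.4,"delta_pos":[-25,-97,25],"yaw":-0.84},
    {"hand":0.4,"delta_pos":[-25,-97,30],"yaw":-0.96},
    {"hand":0.4,"delta_pos":[-25,-97,40],"yaw":-1.08},
    {"hand":0.4,"delta_pos":[-25,-97,50],"yaw":-1.2},
    {"hand":0.4,"delta_pos":[-25,-97,60],"yaw":-1.25},
    {"hand":0.4,"delta_pos":[-25,-97,60],"yaw":-1.25}
  ]
}}

```text
clock: 21.12
position: [462.2, -429.5, 138.8]
ee_rot: [-0.48, 0.877, 0.002, -0.001]
contact_force: [-0.7, -0.5, 0.4]
gripper_width: 59.6
grasp_force: 0.0
```

```bash
python3 - <<'E'
from h import *
go((464.5,-431,66,-2.14))
im=imaging.get_image("side")
cv2.imwrite("pics/s9.png",cv2.resize(im["pixels"][130:250,220:380,::-1],None,fx=5,fy=5,interpolation=cv2.INTER_CUBIC))
E
```

```text
t 21.12 pos [ 462.2 -429.5  138.8] th -2.14 w 59.6 F [-0.7 -0.5  0.4] j [-0.49  0.5  -0.13 -0.   -0.95 -0.08]
(464.5, -431, 66, -2.14) -> [-0.  -2.8 72.8] yaw -0.0 rows 2
```

View pics/s9.png

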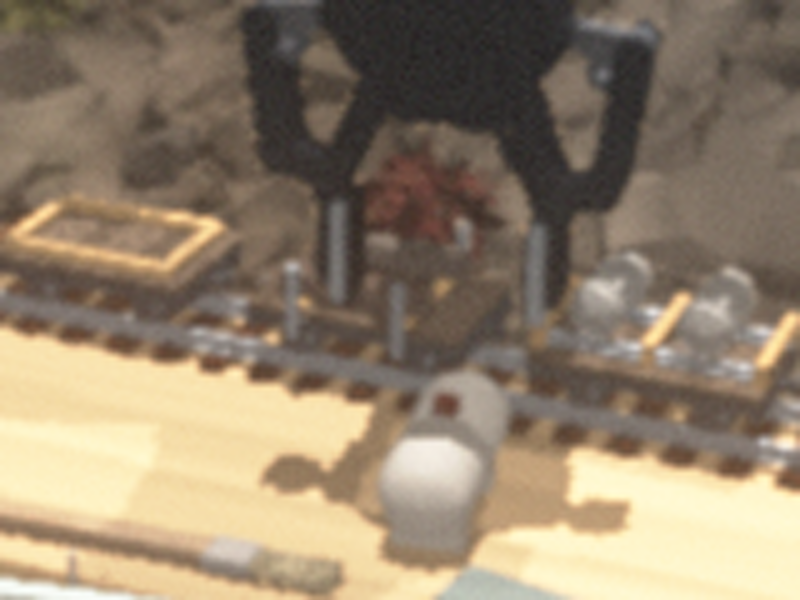

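The fingers, at columns 340 and 550, straddle the tank's cap at 445. I'll descend and grip.

{"api": "apply_moves", "payload": {
  "rows": [
    {"hand":0.4,"delta_pos":[0,-2,30],"yaw":0},
    {"hand":0.4,"delta_pos":[0,-2,55],"yaw":0},
    {"hand":0.4,"delta_pos":[0,-2,70],"yaw":0},
    {"hand":0.4,"delta_pos":[0,-2,74],"yaw":0},
    {"hand":0.4,"delta_pos":[0,-2,74],"yaw":0},
    {"hand":-0.6,"delta_pos":[0,-2,74],"yaw":0},
    {"hand":-0.6,"delta_pos":[0,-2,74],"yaw":0},
    {"hand":-0.6,"delta_pos":[0,-2,74],"yaw":0},
    {"hand":-0.6,"delta_pos":[0,-2,74],"yaw":0},
    {"hand":-0.6,"delta_pos":[0,-2,74],"yaw":0}
  ]
}}

```text
clock: 22.0
position: [466.1, -432.0, 69.3]
ee_rot: [-0.48, 0.877, -0.002, 0.001]
contact_force: [1.0, 1.0, 6.4]
gripper_width: 31.5
grasp_force: 59.9
```

```bash
python3 - <<'E'
from h import *
go((386,-240,180,-.71))
E
```

```text
t 22.0 pos [ 466.1 -432.    69.3] th -2.14 w 31.5 F [1.  1.  6.4] j [-0.49  0.58 -0.18  0.   -0.8  -0.08]
(386, -240, 180, -0.71) -> [-118.6  171.  -110.7] yaw -1.43 rows 12
```

{"api": "apply_moves", "payload": {
  "rows": [
    {"hand":-0.6,"delta_pos":[0,0,-30],"yaw":0},
    {"hand":-0.6,"delta_pos":[0,0,-68],"yaw":0},
    {"hand":-0.6,"delta_pos":[0,0,-105],"yaw":-0.1},
    {"hand":-0.6,"delta_pos":[-17,24,-120],"yaw":-0.22},
    {"hand":-0.6,"delta_pos":[-37,53,-120],"yaw":-0.34},
    {"hand":-0.6,"delta_pos":[-57,82,-120],"yaw":-0.46},
    {"hand":-0.6,"delta_pos":[-77,111,-120],"yaw":-0.58},
    {"hand":-0.6,"delta_pos":[-95,137,-120],"yaw":-0.7},
    {"hand":-0.6,"delta_pos":[-110,158,-115],"yaw":-0.82},
    {"hand":-0.6,"delta_pos":[-118,170,-110],"yaw":-0.94},
    {"hand":-0.6,"delta_pos":[-118,171,-100],"yaw":-1.06},
    {"hand":-0.6,"delta_pos":[-118,171,-95],"yaw":-1.18}
  ]
}}

```text
clock: 23.0
position: [383.5, -238.5, 161.9]
ee_rot: [0.888, -0.459, -0.0, -0.0]
contact_force: [-0.4, 0.2, -0.5]
gripper_width: 31.4
grasp_force: 59.5
```

{"api": "apply_moves", "payload": {
  "rows": [
    {"hand":-0.6,"delta_pos":[0,0,5],"yaw":-0.12},
    {"hand":-0.6,"delta_pos":[0,0,15],"yaw":-0.24},
    {"hand":-0.6,"delta_pos":[0,0,25],"yaw":-0.25},
    {"hand":-0.6,"delta_pos":[0,0,25],"yaw":-0.25},
    {"hand":-0.6,"delta_pos":[0,0,25],"yaw":-0.25}
  ]
}}

```text
clock: 23.42
position: [384.2, -239.7, 137.1]
ee_rot: [0.937, -0.348, -0.001, 0.0]
contact_force: [0.9, -0.5, 0.9]
gripper_width: 31.5
grasp_force: 59.5
```

```bash
python3 - <<'E'
from h import *
go((386,-239.7,106,-.71))
im=imaging.get_image("side")
cv2.imwrite("pics/s10.png",cv2.resize(im["pixels"][120:240,180:340,::-1],None,fx=5,fy=5,interpolation=cv2.INTER_CUBIC))
E
```

```text
t 23.42 pos [ 384.2 -239.7  137.1] th -0.712 w 31.5 F [ 0.9 -0.5  0.9] j [-0.2   0.23 -0.56 -0.   -0.78  1.06]
(386, -239.7, 106, -0.71) -> [ 1.3 -1.1 31.1] yaw -0.002 rows 1
```

View pics/s10.png

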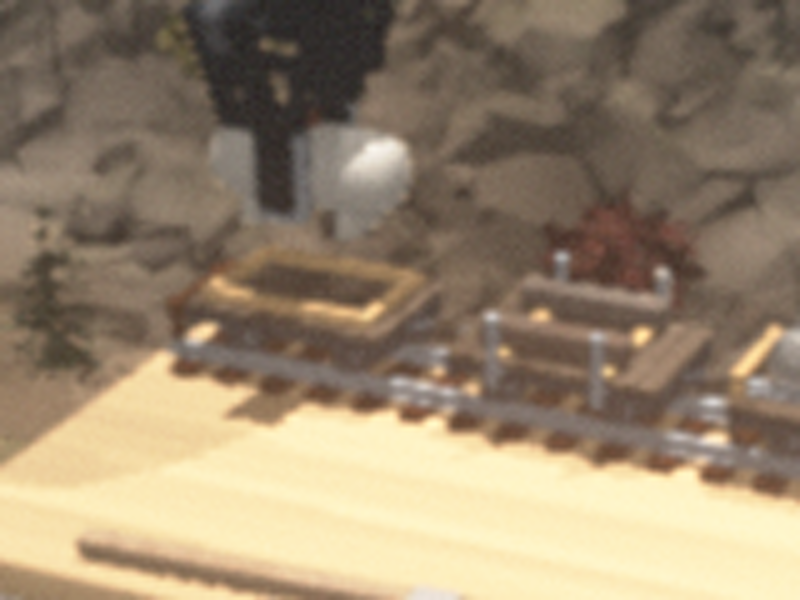

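Both sleepers lie flat between the stakes, at (590,300) and (570,330). The tank spans columns 210-412, centred over the frame at (315,288). I'll lower it.

{"api": "apply_moves", "payload": {
  "rows": [
    {"hand":-0.6,"delta_pos":[1,-1,12],"yaw":0},
    {"hand":-0.6,"delta_pos":[1,-1,20],"yaw":0},
    {"hand":-0.6,"delta_pos":[1,-1,26],"yaw":0},
    {"hand":-0.6,"delta_pos":[1,-1,28],"yaw":0},
    {"hand":-0.6,"delta_pos":[1,-1,29],"yaw":0},
    {"hand":-0.6,"delta_pos":[1,-1,29],"yaw":0}
  ]
}}

```text
clock: 23.97
position: [386.1, -239.7, 108.3]
ee_rot: [0.937, -0.348, -0.0, 0.0]
contact_force: [0.5, 1.3, -0.0]
gripper_width: 31.3
grasp_force: 59.5
```

{"api": "apply_moves", "payload": {
  "rows": [
    {"hand":-0.6,"delta_pos":[0,0,1],"yaw":0},
    {"hand":-0.6,"delta_pos":[0,0,2],"yaw":0},
    {"hand":-0.6,"delta_pos":[0,0,2],"yaw":0}
  ]
}}

```text
clock: 24.22
position: [386.1, -239.6, 106.4]
ee_rot: [0.938, -0.348, 0.0, -0.0]
contact_force: [1.2, -0.1, -0.7]
gripper_width: 30.8
grasp_force: 59.5
```

{"api": "apply_moves", "payload": {
  "rows": [
    {"hand":-0.6,"delta_pos":[0,0,1],"yaw":0},
    {"hand":-0.6,"delta_pos":[0,0,1.5],"yaw":0},
    {"hand":-0.6,"delta_pos":[0,0,1.5],"yaw":0},
    {"hand":0.2,"delta_pos":[0,0,1],"yaw":0},
    {"hand":0.2,"delta_pos":[0,0,1],"yaw":0},
    {"hand":0.2,"delta_pos":[0,0,1],"yaw":0},
    {"hand":0.2,"delta_pos":[0,0,-15],"yaw":0},
    {"hand":0.2,"delta_pos":[0,0,-40],"yaw":0},
    {"hand":0.2,"delta_pos":[0,0,-80],"yaw":0},
    {"hand":0.2,"delta_pos":[0,0,-120],"yaw":0},
    {"hand":0.2,"delta_pos":[0,0,-160],"yaw":0},
    {"hand":0.2,"delta_pos":[0,0,-200],"yaw":0}
  ]
}}

```text
clock: 25.22
position: [385.5, -239.5, 308.3]
ee_rot: [0.937, -0.348, 0.0, -0.0]
contact_force: [1.8, -0.9, -0.4]
gripper_width: 51.4
grasp_force: 0.0
```

{"api": "apply_moves", "payload": {
  "rows": [
    {"hand":0.2,"delta_pos":[0,-20,-40],"yaw":0},
    {"hand":0.2,"delta_pos":[0,-60,-80],"yaw":0},
    {"hand":0.2,"delta_pos":[0,-100,-80],"yaw":0},
    {"hand":0.2,"delta_pos":[0,-140,-80],"yaw":0},
    {"hand":0.2,"delta_pos":[0,-180,-80],"yaw":0},
    {"hand":0.2,"delta_pos":[0,-220,-80],"yaw":0},
    {"hand":0.2,"delta_pos":[0,-220,-80],"yaw":0}
  ]
}}

```text
clock: 25.8
position: [532.7, -68.9, 384.7]
ee_rot: [0.938, -0.346, -0.001, -0.0]
contact_force: [0.4, -0.1, -0.4]
gripper_width: 51.2
grasp_force: 0.0
```

```bash
python3 - <<'E'
from h import *
im=imaging.get_image("top"); s=imaging.get_image("side")
a=cv2.resize(im["pixels"][90:310,150:410,::-1],None,fx=1.5,fy=1.5,interpolation=cv2.INTER_CUBIC)
b=cv2.resize(s["pixels"][150:260,190:390,::-1],None,fx=1.95,fy=1.95,interpolation=cv2.INTER_CUBIC)
a=cv2.resize(im["pixels"][90:290,150:360,::-1],(630,600),interpolation=cv2.INTER_CUBIC)
cv2.imwrite("pics/final.png",a)
u=np.array([.758,-.652]);n=np.array([.652,.758])
for q,z,c in(("gas_tank",74,(386,-239.5)),("wheelset_a",78.5,(563,-391)),("sleeper_a",77,(475.3,-315.3))):
    for d in nets.pinpoint("top",q)[:3]:
        p=at(im,*d["location"],z)[:2]-c; print(q,round(d["score"],2),np.round([p@u,p@n],1))
go()
E
```

```text
gas_tank 0.73 [6.7 2.3]
wheelset_a 0.52 [21.5  3.6]
wheelset_a 0.37 [-153.5 -158.1]
sleeper_a 0.6 [  0.4 -14.3]
sleeper_a 0.56 [-3.4 21.5]
t 26.05 pos [528.9 -73.7 386.3] th -0.712 w 51.1 F [-0.2  0.1  0.3] j [ 0.17  0.16  0.02  0.   -1.43  0.69]
```

View pics/final.png

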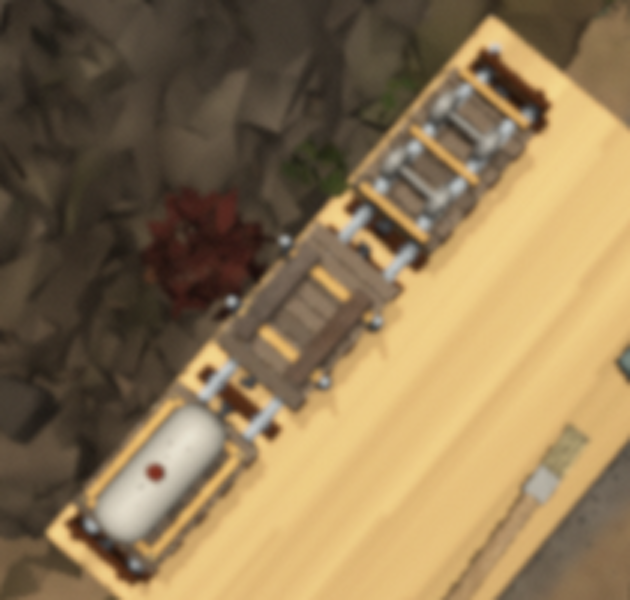

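The top crop shows everything in place:
- **Tank:** inside the frame at (160,473).
- **Sleepers:** parallel between the stakes, around (310,310).
- **Wheel sets:** one per bay, at (415,175) and (465,125).

The brush and cleaning block were never touched. I'm handing in.

```bash
python3 -c "
from bench import workorder; print(workorder.job_done())"
```

```text
the job is handed in; nothing more can be done
None
```

The job is handed in: both sleepers, the gas tank and both wheel sets are on their wagons in the last picture, the brush and cleaning block were left alone, and the gripper is empty and clear; no verdict came back.

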